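# Run fingertips along the roller conveyor

## Task

Before the shift, check that no roller of the tray conveyor has seized: run the fingertips lightly along the tops of the rollers from the open end of the bed to the end with the upright stop plate, so that every one of the eight rollers turns forward (its top moving towards the stop). Then lift clear. Pick nothing up: the meal tray, the tub and the spoon stay where they are.

Things in the scene. Friction and masses are not known exactly. Their poses are not given: they have to be found in the camera images.
- conveyor: Level roller conveyor, 440 x 262 mm, fixed, on levelling feet (0 to 30 mm screwed up). Origin under its middle, 105 mm below the roller tops; y along the bed, x across it (along the rollers), z up. Eight rollers, 30 mm thick, x = -102 to 102 mm, every 45 mm from y = -157.5 (roller0) to 157.5 (roller7). Side channels 10 mm lower than the tops; at x = +-124 mm a 12 mm guide bar, top 48 mm above the rollers.
- crest_minus (a point): top of roller0, at the conveyor's -y end: mid-length, on the crest, 105 to 135 mm above the bench. The rollers are hard plastic and do not give; about 0.3 N at the rim turns one, and it stops where it is left
- crest_plus (a point): top of roller7, at the conveyor's +y end: mid-length, on the crest, as high as crest_minus
- stop: upright steel stop plate (206 mm wide, 16 mm thick over its rubber buffers) that closes one end of the conveyor, its -y or its +y end: 203 mm from the middle, 45.5 mm past the axis of the last roller. Origin 105 mm below roller-top level, under the middle of the plate; axes as the conveyor. Its upper edge stands 41 mm above the roller tops
- tie: flat steel tie bar, 26 mm wide, at the other (open) end of the conveyor, 203 mm from the middle of the bed; origin under its middle, level with the conveyor's. Its top is 23 mm below the roller tops, out of the way.
- tray: empty black meal tray, 187 x 137 x 45 mm, loose on the bench near one end of the conveyor; origin at the centre of its underside. Leave it alone.
- tub: white round lidded tub, 120 mm in diameter, 86 mm high, loose on the bench near one end of the conveyor; origin at the centre of its underside. Leave it alone.
- spoon: steel serving spoon 240 mm long lying on the bench beyond the conveyor, no higher than 30 mm; origin on the bench near its middle. Leave it alone.
- roller0 (a joint): turn of roller0 in rad (at y = -157.5 mm of the conveyor), 0 at the start; grows as its top moves to the conveyor's +y, falls as its top moves to -y
- roller1 (a joint): turn of roller1 in rad (at y = -112.5 mm of the conveyor), 0 at the start; grows as its top moves to the conveyor's +y, falls as its top moves to -y
- roller2 (a joint): turn of roller2 in rad (at y = -67.5 mm of the conveyor), 0 at the start; grows as its top moves to the conveyor's +y, falls as its top moves to -y
- roller3 (a joint): turn of roller3 in rad (at y = -22.5 mm of the conveyor), 0 at the start; grows as its top moves to the conveyor's +y, falls as its top moves to -y
- roller4 (a joint): turn of roller4 in rad (at y = 22.5 mm of the conveyor), 0 at the start; grows as its top moves to the conveyor's +y, falls as its top moves to -y
- roller5 (a joint): turn of roller5 in rad (at y = 67.5 mm of the conveyor), 0 at the start; grows as its top moves to the conveyor's +y, falls as its top moves to -y
- roller6 (a joint): turn of roller6 in rad (at y = 112.5 mm of the conveyor), 0 at the start; grows as its top moves to the conveyor's +y, falls as its top moves to -y
- roller7 (a joint): turn of roller7 in rad (at y = 157.5 mm of the conveyor), 0 at the start; grows as its top moves to the conveyor's +y, falls as its top moves to -y

How it is judged:
By the outcome, as a careful person would: the job done as asked, in the order asked, and still so for the second after the job is handed in, with the robot touching nothing.
It also fails if it takes over 48 s, if anything falls off the work surface, if the arm or the gripper's body presses on something with over 40 N, if the wrist force passes 120 N, or if a joint passes its speed limit or range.

## Robot

A 7-joint arm with a two-finger parallel gripper is mounted at the origin on the work surface. World frame = base frame: x ahead of the robot, y to its left, z up, the work surface at z = 0. Lengths are in m, angles in rad, forces in N, time in s.
With the tool pointing down it reaches from about 0.425 to 0.925 m from the base axis. Payload 6.8 kg.
Tool frame: the origin (TCP) lies at the very end of the fingers, on their centre line; the grasp point (between the pads) lies 19 mm behind it; z points along the fingers, y is the line along which they close (so a half turn about z gives the same grasp; the last joint's range is limited). The gripper opens to 85 mm and grips with 20 to 120 N. Pads are 22 mm wide; open, the fingers measure 114 mm over their backs; the gripper's body (76 mm by 85 mm) begins 54 mm behind the grasp point. The pads swing forward as they close: fully open they stand 13 mm farther back than shut.
Start: joints at [-1.218, 0.477, 0.022, 1.555, -0.011, 1.109, -0.083], TCP at [0.3, 0.605, 0.231] pointing down, gripper open.
Joint ranges: [-2.96, 2.96], [-0.34, 2.1], [-1.41, 1.46], [0.24, 2.44], [-1.37, 4.51], [0.17, 1.92], [-2.96, 2.96]. Speed limits (rad/s): [2.39, 2.39, 3.14, 3.14, 3.14, 3.14, 3.14].

## Interface

Orientations are given as a unit quaternion [w, x, y, z].
In Python, from station import bot gives the robot as it stands.
- The arm moves only by the tool jog_arm, never from a script. Its argument "motion" is a list of rows, each a list of 7 numbers: the turn, a rotation vector about the tool's x, y, z in rad, then the shift along the tool's x, y, z in mm, then the finger opening in mm, from 0 to 85.4. A call has 1 to 10 rows; each row is the pose to reach, as a shift and turn from the pose commanded when the call began, along the tool's axes at that moment; what a row does not reach only later rows make up. A row lasts 1/8 s, in which the tool goes at most 62.5 mm and 10.7 degrees, less where a joint would pass 70% of its speed; a pose out of reach is approached as far as the arm can. A call with a gripper value outside its range is refused whole. The fingers move at their own pace and stop on an object; "grip_force" is the grip in N (left out, the last holds). Time passes only in rows, so rows that repeat a pose let the fingers close. It gives the time, the measured TCP pose, the force, the opening and the grip force at its end, in the units of the state.
- bot.get_obs(): the state, without advancing time (a new reading comes with each control period).
- bot.read_camera(name): name is "side" or "top" or "wrist"; returns a dict with "pixels" (384x512x3 uint8, red, green, blue), "camera_matrix" (3x3 intrinsics, pixels), "distortion" ([k1, k2, p1, p2, k3] as OpenCV has them; the pictures are not rectified), "T" (4x4, takes a point from camera to world coordinates); the wrist camera has in their place "tool_from_camera" (4x4, takes a point from camera to tool coordinates, whose origin is the TCP and whose axes are the flange's). Camera axes: x right, y down, z forward; pixel columns grow to the right and rows downward; lengths in m; the calibration is good to about 2 mm. A picture is of the moment at which its call begins: read the wrist's pose just before it. There is no depth.
- bot.hand_in(): hands the job in; it is judged then, once.
Trained networks look in a picture, given as the dict that the camera call returned (one of the last four; its "shot" number tells which), for a name from the list of things; names that differ only in an ending like _2 or _b are one class to them, and where a whole thing is asked for, a point or a joint stands for the part that bears it (a point fixed in the world has none). Each returns a list of dicts, best first, with "score" (0 to 1); they miss things now and then, are a little off and sometimes report something else, mostly with a low value. They report only what shows in the picture. A call takes as long as a camera call.
- bot.spot_in(thing, picture): "xy" ([column, row] in pixels, amid what is visible of it).
- bot.tip_of(thing, picture): "xy" ([column, row] in pixels: a listed point, or the origin of a listed thing).
The state is a dict: "t": time; "q": joint angles; "joint_vel": joint speeds; "joint_torque": joint torques, N m; "eef_pos": TCP position; "tool_rot": TCP orientation; "contact_force": force on the tool from outside, world axes, zero at the start; "torque": the same for the moment, N m; "gripper_width": opening from 0.0 (shut) to 1.0 (fully open); "grasp_force": force on a finger pad.
Only numpy, scipy, OpenCV 4.12 (cv2) and the standard library are available. Lean on these libraries where they do the work, as an engineer would, in place of code of your own. Each camera call takes 0.05 s, during which the arm holds its last target. There are 200 camera calls.

## Working session

There is one attempt and no reset: what is moved stays moved. The work goes in short steps, Python scripts to look and compute and a tool call to move; the robot and the scene stay as the last step left them, time stands still between calls to the robot, and variables do not carry over. Pictures are saved under pics/ and viewed, at most 10 in all, crops included, and the job is handed in when it is done.

Besides the shell and the picture viewer there is one more tool, called after "Request:" as name(argument=value, ...) on one line, values as JSON. jog_arm: Moves the arm, as the interface text tells. Its arguments: {"type":"object","properties":{"motion":{"type":"array"},"grip_force":{"type":"number"}},"required":["motion"]}

```bash
mkdir -p pics; cat > h.py <<'E'
from station import bot
import numpy as np, cv2
def ray(c,uv):
    p=cv2.undistortPoints(np.array([[uv]],float),c["camera_matrix"],np.array(c["distortion"],float))[0,0]
    T=np.array(c["T"]); d=T[:3,:3]@[p[0],p[1],1]; return T[:3,3],d/np.linalg.norm(d)
def tri(rs):
    A=sum(np.eye(3)-np.outer(d,d) for o,d in rs); b=sum((np.eye(3)-np.outer(d,d))@o for o,d in rs); return np.linalg.solve(A,b)
E
python3 - <<'E'
from h import *
o=bot.get_obs(); print(o)
cs={n:bot.read_camera(n) for n in("side","top")}
for c in cs.values(): c["camera_matrix"]=np.array(c["camera_matrix"],float)
cv2.imwrite("pics/a.png",cv2.cvtColor(np.hstack([cv2.resize(c["pixels"],(400,300)) for c in cs.values()]),cv2.COLOR_RGB2BGR))
cv2.imwrite("pics/top.png",cv2.cvtColor(cs["top"]["pixels"],cv2.COLOR_RGB2BGR))
cv2.imwrite("pics/side.png",cv2.cvtColor(cs["side"]["pixels"],cv2.COLOR_RGB2BGR))
for th in("crest_minus","crest_plus","stop","tie","conveyor","tray","tub","spoon"):
    rs=[]
    for n,c in cs.items():
        r=bot.tip_of(th,c)
        for q in r[:2]: print(th,n,np.round(q["xy"],1),round(q["score"],2))
        if r: rs.append(ray(c,r[0]["xy"]))
    if len(rs)==2: print("   ",np.round(tri(rs),4))
E
```

```text
{'t': 0.0, 'q': array([-1.21808615,  0.47777911,  0.02234026,  1.55646808, -0.01145229,
        1.10928192, -0.08310867]), 'joint_vel': array([ 0.00102256,  0.00100197, -0.00056209,  0.00051694,  0.00029746,
       -0.0014312 , -0.00014986]), 'joint_torque': array([ 1.06604439e-03, -5.96443355e+01,  1.60802018e+00, -2.81212538e+01,
        1.23307348e-02,  9.13412921e-03,  2.48006552e-05]), 'eef_pos': array([0.29991737, 0.60404766, 0.23033279]), 'tool_rot': array([-1.19468982e-04,  2.28355483e-01,  9.73577401e-01, -8.96273331e-04]), 'contact_force': array([ 0.29676421,  0.46609835, -0.22989099]), 'torque': array([0.00384463, 0.00401399, 0.00689551]), 'grasp_force': 0.0, 'gripper_width': 1.0011547716772862}
crest_minus side [290.1 172.3] 0.68
crest_minus top [286.5 211.8] 0.69
    [ 0.5578 -0.1176  0.1168]
crest_plus side [235.2 221.5] 0.89
stop side [232.1 244. ] 0.53
stop top [195.8 223. ] 0.56
    [0.5286 0.2305 0.0305]
tie side [294.6 184.4] 0.57
tie top [297.7 211.9] 0.77
    [ 0.5619 -0.1654  0.0156]
conveyor side [267.5 212.5] 0.8
conveyor top [245.1 213.7] 0.76
conveyor top [205.4 222.7] 0.17
    [0.5508 0.0322 0.0185]
tray side [182.9 305.9] 0.63
tub top [383.4 215.4] 0.98
tub top [204.4 223.6] 0.63
spoon side [224.9 178.7] 0.66
spoon top [255.4 152.2] 0.58
    [ 0.7996 -0.0065  0.0113]
```

View pics/top.png

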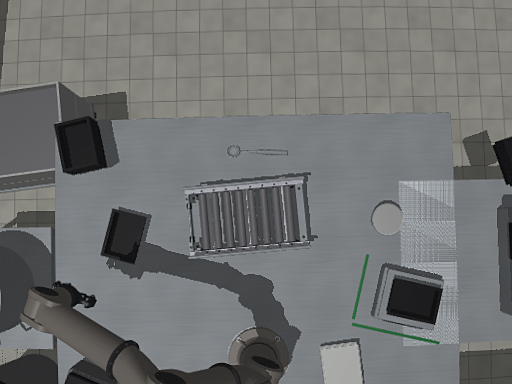

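View pics/side.png

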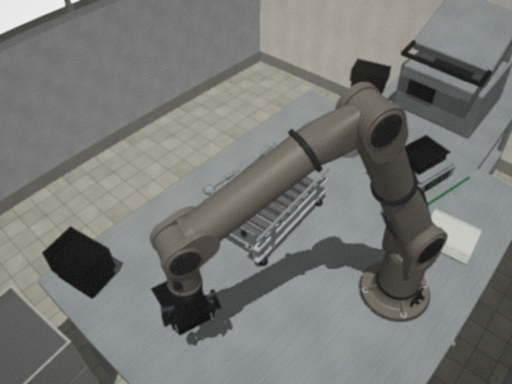

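The top picture shows the conveyor at columns 187–308, rows 178–257, with the spoon behind it (255,152), the tub at (387,218) and the tray at (126,235). The arm hides part of the conveyor in the side view. I'll zoom in on the top view to confirm which end carries the stop.

```bash
python3 - <<'E'
import cv2
i=cv2.imread("pics/top.png")[165:270,175:325]
cv2.imwrite("pics/crop.png",cv2.resize(i,None,fx=5.3,fy=5.3,interpolation=cv2.INTER_CUBIC))
E
```

```text
(no output)
```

View pics/crop.png

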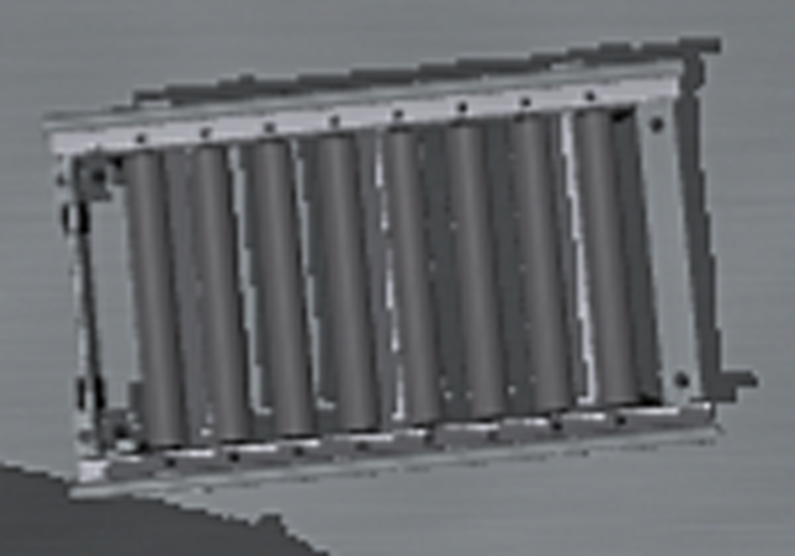

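The end on the right (world -y) is the flat tie bar, crop x≈670. The thin upright stop with its buffers is on the left (world +y), crop x≈85. So the stroke runs from -y to +y. I'll move over the open end with the fingers shut and tool x turned along the bed.

Request:
jog_arm(motion=[[0,0,0.1,-30,-30,-10,0],[0,0,0.2,-75,-75,-20,0],[0,0,0.3,-115,-115,-20,0],[0,0,0.4,-155,-160,-20,0],[0,0,0.5,-200,-200,-20,0],[0,0,0.6,-240,-245,-20,0],[0,0,0.7,-285,-285,-20,0],[0,0,0.8,-325,-330,-20,0],[0,0,0.9,-365,-370,-20,0],[0,0,1.0,-400,-410,-20,0]])

```text
t: 2.15
eef_pos: [0.4767, 0.0576, 0.2518]
tool_rot: [0.0, 0.669, 0.744, 0.001]
contact_force: [0.9, 0.2, 0.6]
gripper_width: -0.005
grasp_force: 0.0
```

```bash
cat >> h.py <<'E'
from scipy.spatial.transform import Rotation as Ro
def wrist():
    o=bot.get_obs(); c=bot.read_camera("wrist"); q=o["tool_rot"]
    M=np.eye(4); M[:3,:3]=Ro.from_quat([q[1],q[2],q[3],q[0]]).as_matrix(); M[:3,3]=o["eef_pos"]
    c["T"]=M@np.array(c["tool_from_camera"]); c["camera_matrix"]=np.array(c["camera_matrix"],float); return c
def save(c,n): cv2.imwrite(n,cv2.cvtColor(c["pixels"],cv2.COLOR_RGB2BGR))
E
python3 - <<'E'
from h import *
import pickle
c=wrist(); save(c,"pics/w1.png"); rs={}
print(np.round(c["T"],3))
for th in("crest_minus","crest_plus","stop","tie"):
    r=bot.tip_of(th,c); print(th,[(np.round(q["xy"],1),round(q["score"],2)) for q in r[:2]])
    if r: rs[th]=ray(c,r[0]["xy"])
pickle.dump(rs,open("w1.pkl","wb"))
E
```

```text
[[ 0.994  0.101  0.032  0.469]
 [ 0.106 -0.953 -0.283  0.13 ]
 [ 0.002  0.285 -0.959  0.393]
 [ 0.     0.     0.     1.   ]]
crest_minus []
crest_plus [(array([347.6,  21.3]), 0.64)]
stop []
tie []
```

Request:
jog_arm(motion=[[0,0,0,-45,10,0,0],[0,0,0,-90,20,0,0],[0,0,0,-130,30,0,0],[0,0,0,-175,40,0,0],[0,0,0,-220,50,0,0],[0,0,0,-260,58,0,0],[0,0,0,-260,58,0,0],[0,0,0,-260,58,0,0]])

```text
t: 3.4
eef_pos: [0.5626, -0.1903, 0.2508]
tool_rot: [-0.001, 0.666, 0.746, 0.0]
contact_force: [-1.0, -0.1, -0.4]
gripper_width: -0.003
grasp_force: 0.0
```

```bash
python3 - <<'E'
from h import *
import pickle
c=wrist(); save(c,"pics/w2.png"); rs=pickle.load(open("w1.pkl","rb"))
t=bot.read_camera("top"); t["camera_matrix"]=np.array(t["camera_matrix"],float)
s=bot.read_camera("side"); s["camera_matrix"]=np.array(s["camera_matrix"],float)
for th in("crest_minus","crest_plus","stop","tie"):
    R=[rs[th]] if th in rs else []
    for n,k in(("w",c),("t",t),("s",s)):
        r=bot.tip_of(th,k); print(th,n,[(np.round(q["xy"],1),round(q["score"],2)) for q in r[:2]])
        if r and r[0]["score"]>.5:R.append(ray(k,r[0]["xy"]))
    if len(R)>1:
        p=tri(R); print("  ",np.round(p,4),[round(1e3*np.linalg.norm(np.cross(p-o,d)),1) for o,d in R])
o=bot.get_obs();print(o["t"],o["eef_pos"],o["contact_force"])
E
```

```text
crest_minus w [(array([254.2, 102.2]), 0.61)]
crest_minus t [(array([286.7, 211.3]), 0.97)]
crest_minus s [(array([290.2, 170. ]), 0.62), (array([230.9, 245.4]), 0.47)]
   [ 0.558  -0.1212  0.1258] [np.float64(5.6), np.float64(6.5), np.float64(1.0)]
crest_plus w []
crest_plus t [(array([203.2, 221.8]), 0.75)]
crest_plus s [(array([240.8, 219.8]), 0.82)]
   [0.5298 0.1873 0.1224] [np.float64(2.2), np.float64(3.2), np.float64(2.7)]
stop w [(array([502.9,  18.7]), 0.17)]
stop t [(array([193.9, 223. ]), 0.61)]
stop s [(array([232.6, 247.9]), 0.64)]
   [0.526  0.237  0.0173] [np.float64(1.8), np.float64(1.8)]
tie w [(array([254.4, 142. ]), 0.77)]
tie t [(array([299.8, 211.4]), 0.64)]
tie s [(array([297.9, 186.7]), 0.77)]
   [ 0.5598 -0.1767 -0.0042] [np.float64(2.4), np.float64(3.9), np.float64(5.2)]
4.15 [ 0.56226926 -0.19262306  0.25128028] [-0.5937307  -0.13686828  0.61375349]
```

View pics/w2.png

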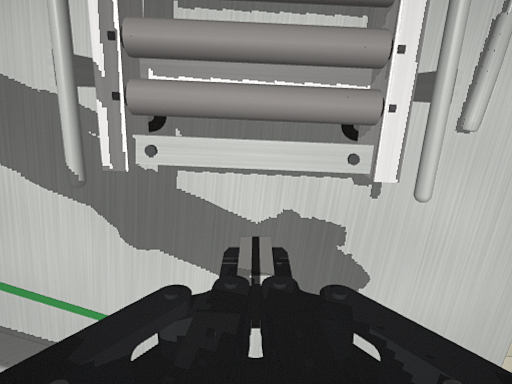

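View pics/w1.png

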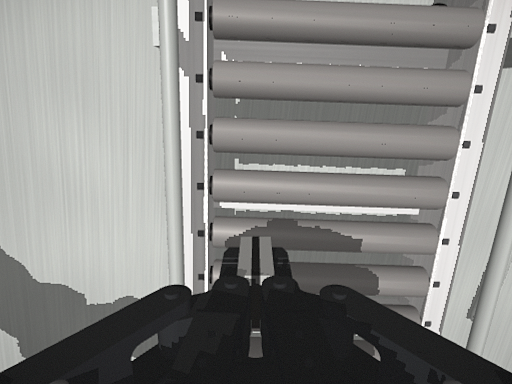

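Wrist view 2 shows roller0 at (127..382, ~101), roller1 at row ~42 and the tie bar at row ~155, with the fingertips at (256,240) clear of the bed. Wrist view 1 shows rollers at rows 25, 82, 139 and 190. Next I fit the bed pose to the roller ends.

```bash
python3 - <<'E'
from h import *
from scipy.optimize import least_squares
c=wrist(); t=bot.read_camera("top"); t["camera_matrix"]=np.array(t["camera_matrix"],float)
T2=c["T"]
# w1 pose: rebuild from reported pose
q=np.array([0.0,.669,.744,.001]); M=np.eye(4); M[:3,:3]=Ro.from_quat([q[1],q[2],q[3],q[0]]).as_matrix(); M[:3,3]=[.4767,.0576,.2518]
T1=M@np.array(c["tool_from_camera"])
D=np.array(c["distortion"],float)
def proj(T,K,D,P):
    I=np.linalg.inv(T); return cv2.projectPoints(np.array(P),cv2.Rodrigues(I[:3,:3])[0],I[:3,3],K,D)[0][:,0]
w1=np.array([[446,193],[457,144],[469,87],[481,29],[213,186],[212,135],[213,78],[212,20]],float)
w2=np.array([[127,97],[382,107],[122,35],[391,48]],float)
tp=np.array([[592,108],[620,402],[145,152],[165,442]],float)/5.3+[175,165]
def pt(p,x,y,z): 
    x0,y0,a,h=p; return [x0+x*np.cos(a)-y*np.sin(a),y0+x*np.sin(a)+y*np.cos(a),h+z]
Y=lambda k:-.1575+.045*k
def parts(p,k0):
    A=[pt(p,.102,Y(k0+i),-.015) for i in range(4)]+[pt(p,-.102,Y(k0+i),-.015) for i in range(4)]
    B=[pt(p,x,Y(k),-.015) for k in(0,1) for x in(-.102,.102)]
    C=[pt(p,x,Y(k),-.010) for k in(0,7) for x in(.102,-.102)]
    K=c["camera_matrix"]
    return (proj(T1,K,D,A)-w1)/2,(proj(T2,K,D,B)-w2)/2,(proj(t["T"],t["camera_matrix"],np.array(t["distortion"],float),C)-tp)/.7
for k0 in(3,4):
    s=least_squares(lambda p:np.concatenate([v.ravel() for v in parts(p,k0)]),[.545,.035,.085,.12],loss="soft_l1")
    print(k0,s.cost,np.round(s.x,4),"sd",np.sqrt(np.diag(np.linalg.inv(s.jac.T@s.jac))).round(4))
    if s.cost<200:
        for v in parts(s.x,k0): print(v.round(1).tolist())
        for y in(-.203,-.19,-.1575,0,.1575,.17,.203): print(y,np.round(pt(s.x,0,y,0),4))
o=bot.get_obs();print(o["t"],o["eef_pos"],o["tool_rot"])
E
```

```text
3 201.8287743293248 [0.5427 0.0724 0.0616 0.1217] sd [0.0009 0.0016 0.0075 0.0029]
4 8.219895941162854 [0.5447 0.0303 0.0685 0.1269] sd [0.0005 0.0007 0.0034 0.0013]
[[-0.1, 2.0], [-0.3, 0.8], [-0.4, 1.2], [-0.0, -0.6], [-0.2, 1.4], [0.3, 0.8], [-0.2, 0.8], [0.4, -1.6]]
[[0.4, -1.2], [-0.3, -0.9], [0.9, -1.0], [-0.5, -1.5]]
[[0.3, 0.1], [0.3, -0.1], [-0.8, -0.6], [0.6, 0.3]]
-0.203 [ 0.5586 -0.1722  0.1269]
-0.19 [ 0.5577 -0.1592  0.1269]
-0.1575 [ 0.5554 -0.1268  0.1269]
0 [0.5447 0.0303 0.1269]
0.1575 [0.5339 0.1875 0.1269]
0.17 [0.533  0.1999 0.1269]
0.203 [0.5308 0.2329 0.1269]
4.25 [ 0.56228114 -0.19260657  0.25126343] [-1.32547701e-05  6.67217739e-01  7.44862731e-01 -2.47191768e-06]
```

Bed pose fits well: yaw 0.0685, roller tops at z≈0.127±0.003. I'll go above roller0's crest and lower the flat fingertips to feel its height.

Request:
jog_arm(motion=[[0,0,0,30,0,10,0],[0,0,0,64,0,50,0],[0,0,0,64,0,90,0],[0,0,0,64,0,110,0],[0,0,0,64,0,115,0],[0,0,0,64,0,117,0],[0,0,0,64,0,117,0],[0,0,0,64,0,117,0]], grip_force=20)

```text
t: 5.25
eef_pos: [0.5558, -0.1291, 0.1351]
tool_rot: [0.001, 0.667, 0.745, 0.001]
contact_force: [-0.2, 0.5, -0.5]
gripper_width: -0.001
grasp_force: 0.0
```

Request:
jog_arm(motion=[[0,0,0,0,0,1.5,0],[0,0,0,0,0,3,0],[0,0,0,0,0,3,0],[0,0,0,0,0,3,0]])

```text
t: 5.75
eef_pos: [0.5553, -0.1289, 0.1313]
tool_rot: [-0.0, 0.667, 0.745, -0.0]
contact_force: [0.1, 0.4, -0.5]
gripper_width: 0.001
grasp_force: 0.0
```

Request:
jog_arm(motion=[[0,0,0,0,0,1,0],[0,0,0,0,0,2,0],[0,0,0,0,0,2,0],[0,0,0,0,0,2,0]])

```text
t: 6.25
eef_pos: [0.5553, -0.129, 0.1293]
tool_rot: [0.0, 0.667, 0.745, 0.0]
contact_force: [-0.5, 0.2, 0.3]
gripper_width: 0.003
grasp_force: 0.0
```

Request:
jog_arm(motion=[[0,0,0,0,0,1,0],[0,0,0,0,0,1,0],[0,0,0,0,0,1,0]])

```text
t: 6.62
eef_pos: [0.5553, -0.1289, 0.1283]
tool_rot: [-0.0, 0.667, 0.745, 0.0]
contact_force: [-0.2, 0.1, 0.4]
gripper_width: -0.001
grasp_force: 0.0
```

Request:
jog_arm(motion=[[0,0,0,0,0,1,0],[0,0,0,0,0,1,0],[0,0,0,0,0,1,0]])

```text
t: 7.0
eef_pos: [0.5553, -0.1289, 0.1273]
tool_rot: [-0.0, 0.667, 0.745, -0.0]
contact_force: [0.8, -0.3, 0.4]
gripper_width: 0.0
grasp_force: 0.0
```

Request:
jog_arm(motion=[[0,0,0,0,0,1,0],[0,0,0,0,0,1,0],[0,0,0,0,0,1,0]])

```text
t: 7.38
eef_pos: [0.5553, -0.1289, 0.1263]
tool_rot: [-0.0, 0.667, 0.745, -0.0]
contact_force: [0.1, 0.3, 0.9]
gripper_width: 0.003
grasp_force: 0.0
```

Request:
jog_arm(motion=[[0,0,0,0,0,0.7,0],[0,0,0,0,0,0.7,0],[0,0,0,0,0,0.7,0]])

```text
t: 7.75
eef_pos: [0.5553, -0.1289, 0.1256]
tool_rot: [-0.0, 0.667, 0.745, 0.0]
contact_force: [0.3, 0.2, -0.3]
gripper_width: -0.0
grasp_force: 0.0
```

Request:
jog_arm(motion=[[0,0,0,0,0,0.8,0],[0,0,0,0,0,0.8,0],[0,0,0,0,0,0.8,0]])

```text
t: 8.12
eef_pos: [0.5553, -0.129, 0.1248]
tool_rot: [-0.0, 0.667, 0.745, -0.0]
contact_force: [0.3, 0.0, -0.1]
gripper_width: -0.0
grasp_force: 0.0
```

Request:
jog_arm(motion=[[0,0,0,0,0,0.8,0],[0,0,0,0,0,0.8,0],[0,0,0,0,0,0.8,0]])

```text
t: 8.5
eef_pos: [0.5552, -0.1289, 0.124]
tool_rot: [-0.0, 0.667, 0.745, -0.0]
contact_force: [0.6, 0.3, 0.1]
gripper_width: 0.002
grasp_force: 0.0
```

Request:
jog_arm(motion=[[0,0,0,0,0,0.8,0],[0,0,0,0,0,0.8,0],[0,0,0,0,0,0.8,0]])

```text
t: 8.88
eef_pos: [0.5553, -0.1289, 0.1232]
tool_rot: [-0.0, 0.667, 0.745, 0.0]
contact_force: [-0.7, -0.1, -0.4]
gripper_width: 0.001
grasp_force: 0.0
```

Request:
jog_arm(motion=[[0,0,0,0,0,0.8,0],[0,0,0,0,0,0.8,0],[0,0,0,0,0,0.8,0]])

```text
t: 9.25
eef_pos: [0.5552, -0.129, 0.1224]
tool_rot: [-0.0, 0.667, 0.745, -0.0]
contact_force: [-0.1, -0.2, 0.3]
gripper_width: -0.001
grasp_force: 0.0
```

```bash
python3 - <<'E'
from h import *
c=wrist(); save(c,"pics/w3.png")
print(bot.tip_of("crest_minus",c)[:2])
E
```

```text
[{'xy': [256.8, 241.3], 'score': 0.74}]
```

View pics/w3.png

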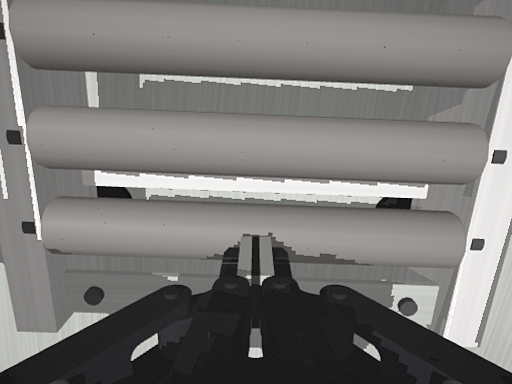

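The tips stand over roller0: silhouette rows 200–262, tips at (256,237). No contact yet, so I keep lowering.

Request:
jog_arm(motion=[[0,0,0,0,0,1,0],[0,0,0,0,0,1,0],[0,0,0,0,0,1,0]])

```text
t: 9.72
eef_pos: [0.5552, -0.1289, 0.1214]
tool_rot: [-0.0, 0.667, 0.745, -0.0]
contact_force: [-0.1, 0.3, 0.1]
gripper_width: -0.002
grasp_force: 0.0
```

Request:
jog_arm(motion=[[0,0,0,0,0,1,0],[0,0,0,0,0,1,0],[0,0,0,0,0,1,0]])

```text
t: 10.1
eef_pos: [0.5553, -0.129, 0.1204]
tool_rot: [0.0, 0.667, 0.745, 0.0]
contact_force: [-0.8, 1.0, -0.8]
gripper_width: -0.001
grasp_force: 0.0
```

```bash
python3 - <<'E'
from h import *
from scipy.optimize import least_squares
c=wrist(); z=bot.get_obs()["eef_pos"][2]; T=c["T"].copy(); T[2,3]+=.1224-z
I=np.linalg.inv(T); w=np.array([[43,227],[466,240],[27,137],[487,155]],float)
def f(p):
    x0,y0,a,h=p; P=[[x0+x*np.cos(a)-y*np.sin(a),y0+x*np.sin(a)+y*np.cos(a),h-.015] for y in(0,.045) for x in(-.102,.102)]
    return (cv2.projectPoints(np.array(P),cv2.Rodrigues(I[:3,:3])[0],I[:3,3],c["camera_matrix"],np.array(c["distortion"],float))[0][:,0]-w).ravel()
s=least_squares(f,[.555,-.127,.07,.125]); print(s.x.round(4),s.fun.round(1))
E
```

```text
[ 0.5552 -0.1234  0.073   0.129 ] [-0.2  2.4 -0.8  3.5  1.3 -2.  -0.4 -3.4]
```

Request:
jog_arm(motion=[[0,0,0,0,0,1,0],[0,0,0,0,0,1,0],[0,0,0,0,0,1,0]])

```text
t: 10.52
eef_pos: [0.5553, -0.1289, 0.1194]
tool_rot: [-0.0, 0.667, 0.745, -0.0]
contact_force: [0.1, 0.0, -1.0]
gripper_width: 0.002
grasp_force: 0.0
```

Request:
jog_arm(motion=[[0,0,0,0,0,1,0],[0,0,0,0,0,1,0],[0,0,0,0,0,1,0]])

```text
t: 10.9
eef_pos: [0.5553, -0.129, 0.1184]
tool_rot: [0.0, 0.667, 0.745, 0.0]
contact_force: [0.8, 0.4, 0.7]
gripper_width: -0.0
grasp_force: 0.1
```

```bash
python3 - <<'E'
from h import *
c=wrist(); o=bot.get_obs(); I=np.linalg.inv(c["T"])
print(cv2.projectPoints(np.array([o["eef_pos"]]),cv2.Rodrigues(I[:3,:3])[0],I[:3,3],c["camera_matrix"],np.array(c["distortion"],float))[0])
cv2.imwrite("pics/w4.png",cv2.resize(cv2.cvtColor(c["pixels"],cv2.COLOR_RGB2BGR)[180:300,180:340],None,fx=4.8,fy=4.8,interpolation=cv2.INTER_CUBIC))
print(o["contact_force"])
E
```

```text
[[[254.37450543 254.78364305]]]
[ 0.14050236 -0.41223573  0.56789103]
```

View pics/w4.png

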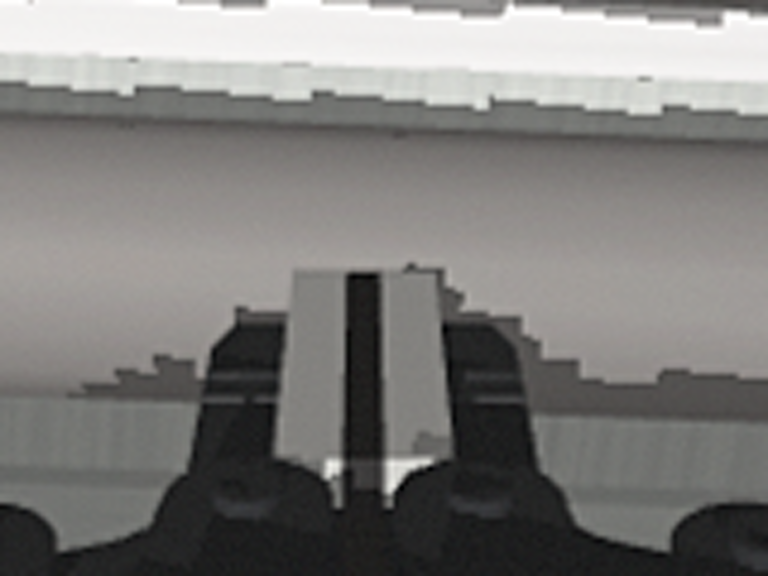

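The fingertip's front edge is at (255,236), over roller0 (rows 205–264), and its shadow now almost meets it. So contact is near, a few mm lower than the fit said.

Request:
jog_arm(motion=[[0,0,0,0,0,0.8,0],[0,0,0,0,0,0.8,0],[0,0,0,0,0,0.8,0]])

```text
t: 11.32
eef_pos: [0.5554, -0.1292, 0.1182]
tool_rot: [0.0, 0.667, 0.745, 0.0]
contact_force: [-1.6, 0.2, 5.9]
gripper_width: 0.004
grasp_force: 3.2
```

Request:
jog_arm(motion=[[0,0,0,0,0,0.8,0],[0,0,0,0,0,0.8,0],[0,0,0,0,0,0.8,0]])

```text
t: 11.7
eef_pos: [0.5555, -0.1295, 0.1181]
tool_rot: [0.0, 0.667, 0.745, 0.0]
contact_force: [-3.6, 0.3, 11.4]
gripper_width: -0.001
grasp_force: 6.2
```

Contact: the roller tops are at z≈0.118 and the arm gives about 7 N/mm. I'll lift, back off behind roller0, lower to about 0.8 mm below crest level, then stroke.

Request:
jog_arm(motion=[[0,0,0,0,0,-4,0],[0,0,0,0,0,-10,0],[0,0,0,-10,-0.5,-10,0],[0,0,0,-30,-1.2,-10,0],[0,0,0,-30,-1.2,-5,0],[0,0,0,-30,-1.2,-0.7,0],[0,0,0,-30,-1.2,-0.7,0],[0,0,0,-30,-1.2,-0.7,0]])

```text
t: 12.7
eef_pos: [0.5574, -0.1584, 0.1173]
tool_rot: [-0.0, 0.667, 0.745, -0.0]
contact_force: [0.6, -0.5, -0.5]
gripper_width: 0.001
grasp_force: 0.0
```

Request:
jog_arm(motion=[[0,0,0,5,0.2,0,0],[0,0,0,10,0.4,0,0],[0,0,0,15,0.6,0,0],[0,0,0,20,0.8,0,0],[0,0,0,25,1,0,0],[0,0,0,30,1.2,0,0]])

```text
t: 13.45
eef_pos: [0.5554, -0.1292, 0.1182]
tool_rot: [0.0, 0.667, 0.745, 0.0]
contact_force: [-1.7, -0.7, 7.1]
gripper_width: -0.002
grasp_force: 3.2
```

Request:
jog_arm(motion=[[0,0,0,8,0.3,0,0],[0,0,0,16,0.7,0,0],[0,0,0,24,1,0,0],[0,0,0,32,1.3,0,0],[0,0,0,40,1.7,0,0],[0,0,0,48,2,0,0]])

```text
t: 14.2
eef_pos: [0.552, -0.0812, 0.1182]
tool_rot: [0.0, 0.667, 0.745, -0.0]
contact_force: [-2.5, -1.0, 8.4]
gripper_width: -0.004
grasp_force: 4.0
```

```bash
python3 - <<'E'
from h import *
c=wrist(); o=bot.get_obs(); print(o["contact_force"],o["eef_pos"])
s=bot.read_camera("side")
cv2.imwrite("pics/s5.png",np.hstack([cv2.cvtColor(c["pixels"],cv2.COLOR_RGB2BGR)[100:340,60:460],cv2.resize(cv2.cvtColor(s["pixels"],cv2.COLOR_RGB2BGR)[140:280,200:340],(240,240))]))
E
```

```text
[-3.61828054  0.95713892 10.73620171] [ 0.5518957  -0.07972286  0.11813345]
```

View pics/s5.png

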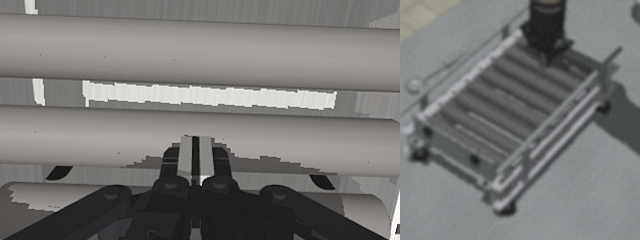

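The tips rest on roller1, near mid-length, and the stop is at the far end. The force is about 10 N, so I ease up slightly and continue.

Request:
jog_arm(motion=[[0,0,0,9,0.4,-0.2,0],[0,0,0,18,0.7,-0.4,0],[0,0,0,27,1.1,-0.4,0],[0,0,0,36,1.5,-0.4,0],[0,0,0,45,1.9,-0.4,0],[0,0,0,54,2.2,-0.4,0],[0,0,0,63,2.6,-0.4,0],[0,0,0,72,3,-0.4,0],[0,0,0,81,3.4,-0.4,0],[0,0,0,90,3.7,-0.4,0]])

```text
t: 15.55
eef_pos: [0.5458, 0.0091, 0.1183]
tool_rot: [0.0, 0.667, 0.745, 0.0]
contact_force: [-1.6, -0.3, 3.8]
gripper_width: 0.001
grasp_force: 2.3
```

Request:
jog_arm(motion=[[0,0,0,9,0.4,0.2,0],[0,0,0,18,0.7,0.2,0],[0,0,0,27,1.1,0.2,0],[0,0,0,36,1.5,0.2,0],[0,0,0,45,1.9,0.2,0],[0,0,0,54,2.2,0.2,0],[0,0,0,63,2.6,0.2,0],[0,0,0,72,3,0.2,0],[0,0,0,81,3.4,0.2,0],[0,0,0,90,3.7,0.2,0]])

```text
t: 16.8
eef_pos: [0.5396, 0.099, 0.1182]
tool_rot: [-0.0, 0.667, 0.745, 0.0]
contact_force: [-2.2, -0.0, 6.9]
gripper_width: -0.002
grasp_force: 3.3
```

Request:
jog_arm(motion=[[0,0,0,9,0.4,0,0],[0,0,0,18,0.7,0,0],[0,0,0,27,1.1,0,0],[0,0,0,36,1.5,0,0],[0,0,0,45,1.9,0,0],[0,0,0,54,2.2,0,0],[0,0,0,63,2.6,0,0],[0,0,0,72,3,0,0],[0,0,0,81,3.4,0,0],[0,0,0,88,3.6,0,0]])

```text
t: 18.05
eef_pos: [0.5335, 0.1872, 0.1182]
tool_rot: [-0.0, 0.667, 0.745, 0.0]
contact_force: [-2.3, -0.9, 6.5]
gripper_width: -0.002
grasp_force: 3.2
```

Request:
jog_arm(motion=[[0,0,0,4,0.1,0,0],[0,0,0,8,0.3,0,0]])

```text
t: 18.3
eef_pos: [0.533, 0.1951, 0.1183]
tool_rot: [-0.0, 0.667, 0.745, 0.0]
contact_force: [-1.2, -0.9, 6.6]
gripper_width: 0.002
grasp_force: 3.1
```

Good contact on roller7, short of the stop. Now lift straight clear.

Request:
jog_arm(motion=[[0,0,0,0,0,-5,0],[0,0,0,0,0,-20,0],[0,0,0,0,0,-50,0],[0,0,0,0,0,-80,0],[0,0,0,0,0,-110,0],[0,0,0,0,0,-130,0],[0,0,0,0,0,-130,0],[0,0,0,0,0,-130,0]])

```text
t: 19.3
eef_pos: [0.5325, 0.1944, 0.2472]
tool_rot: [-0.0, 0.667, 0.745, -0.0]
contact_force: [-0.4, 0.1, -1.4]
gripper_width: 0.0
grasp_force: 0.0
```

```bash
python3 - <<'E'
from h import *
o=bot.get_obs(); print(o["t"],o["eef_pos"],o["contact_force"],abs(o["joint_vel"]).max()); print(bot.hand_in())
E
```

```text
19.3 [0.53247464 0.19435655 0.24721024] [-0.41081139  0.090634   -1.35424957] 0.010514721335375659
the job is handed in; nothing more can be done
None
```

I ran the shut fingertips over all eight rollers from the open end to the stop, with 4–11 N at the contact points I read, then lifted clear and handed in at 19.3 s; I did not measure each roller's turn, and the tray, tub and spoon were not touched.

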